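Tap a fan-handle blank home in the drilling head and clamp it

ROBOT

A 6-joint arm with a two-finger parallel gripper is mounted at the origin on the work surface. World frame = base frame: x ahead of the robot, y to its left, z up, the work surface at z = 0. Lengths are in m, angles in degrees, forces in N, time in s.
With the tool pointing down it reaches from about 0.3 to 0.75 m from the base axis. Payload 8.5 kg.
Tool frame: the origin (TCP) lies at the very end of the fingers, on their centre line; the grasp point (between the pads) lies 19 mm behind it (hold_point_z is the distance from the TCP to the grasp point, in m); z points along the fingers, y is the direction in which the jaws open and shut (so a half turn about z gives the same grasp; the last joint's range is limited). The gripper opens to 85 mm and grips with 20 to 120 N. Pads are 22 mm wide; open, the fingers measure 114 mm over their backs; the gripper's body (76 mm by 85 mm) begins 54 mm behind the grasp point. The pads swing forward as they close: fully open they stand 13 mm farther back than shut.
Start: joints at [56.648, 21.807, 74.336, -0, 83.858, -12.336], TCP at [0.197, 0.513, 0.205] pointing down, gripper open.
Joint ranges: [-178.18, 178.18], [-50.72, 133.34], [12.68, 142.11], [-81.47, 261.47], [9.98, 163.14], [-165.26, 165.26]. Speed limits (degrees/s): [136.94, 136.94, 180, 180, 180, 180].

INTERFACE

Orientations are given as a 3x3 rotation matrix whose columns are the frame's x, y, z axes.
In Python, from rig import observe, get_image, close_job, hold_point_z gives the robot as it stands. The module is installed in compiled form; this text tells all that it offers.
- The arm moves only by the tool jog_arm, never from a script. Its arguments are lists of equal length, an entry for each row: "travel": the shift along the world's x, y, z in m, a list of three; "dr": the turn, a rotation vector about the world's x, y, z in rad, a list of three. In form: {"travel": [[x, y, z], ...], "dr": [[rx, ry, rz], ...]}. A call has 1 to 20 rows; each row shifts and turns the commanded pose from where the row before left it; what a row does not reach is not made up. A row lasts 1/12 s, in which the tool goes at most 41.7 mm and 7.16 degrees, less where a joint would pass 70% of its speed; a pose out of reach is approached as far as the arm can. A call with a gripper value outside its range is refused whole. "jaw" is the finger opening in m, from 0 to 0.0854, set as the call begins (left out, the last holds). The fingers move at their own pace and stop on an object; "newtons" is the grip in N (left out, the last holds). Time passes only in rows, so rows that do not move let the fingers close. It gives the time, the measured TCP pose, the force and the opening at its end, in the units of the state.
- observe(): the state, without advancing time (a new reading comes with each control period).
- get_image(name): name is "scene" or "top" or "wrist"; returns a dict with "color" (480x640x3 uint8, red, green, blue), "fovy" (degrees; the focal length in pixels is half the picture's height over the tangent of half this angle, whatever the lens; pixels are square), "cx", "cy" (the principal point, pixels), "R" (3x3) and "t" (3): a world point X has camera coordinates R X + t. Camera axes: x right, y down, z forward; pixel columns grow to the right and rows downward; lengths in m; the calibration is good to about 2 mm. A picture is of the moment at which its call begins. There is no depth.
- close_job(): hands the job in, once; it reports no verdict.
The state is a dict: "time_s": time; "q": joint angles; "qvel": joint speeds; "joint_efforts": joint torques, N m; "position": TCP position; "tool_rot": TCP orientation; "ft_force": force on the tool from outside, world axes, zero at the start; "wrist_torque": the same for the moment, N m; "grip_width": finger opening in m.
Only numpy, scipy, OpenCV 4.12 (cv2) and the standard library are available. Lean on these libraries where they do the work, as an engineer would, in place of code of your own. Each camera call takes 0.05 s, during which the arm holds its last target.

TASK

Take the wooden hand tapper from its cork mat and with it nudge the handle blank gently along the channel into the drilling head until it is fully home against the stop hidden inside; never touch the blank with the gripper. Then lower the presser lever on the head until its foot rests on the blank, and stand the tapper upright on its cork mat again. Leave the other things on the bench where they are.

Things in the scene. Friction and masses are not known exactly. Their poses are not given: they have to be found in the camera images.
- jig: Fixed drilling head on a plywood bed 310 x 110 mm, 12 mm thick, jig x = -195 to +115 mm. Origin: on the table below the middle of the head's mouth. x points into the head, the way the blank goes in; y to the left of that; z up. The grey head (89 wide, roof at z = 60 mm) fills x = 0 to 110 mm; a dark motor lies across its rear top (x = 48 to 112, up to z = 122 mm).
- mouth (a point): Middle of the head's mouth on the channel floor (jig x = 0, z = 12 mm). The channel is 33 mm wide; two fences 14 mm high, 16 mm thick, flank it from jig x = -75 to 0; before that the bed is flat and open. 45 to 75 mm inside the mouth a rigid fixed stop, out of sight, ends the travel; its depth differs each time: feel for it or read plunger.
- blank: Loose wooden fan-handle blank, a plain bar 170 x 30 x 20 mm, 0.13 kg or so, lying in the channel with its front end 0 to 20 mm inside the mouth. Origin: centre of its underside; x along its length towards its front end, z up. It slides on the bed under a push of about 1 N, at most 2 N.
- blank_rear (a point): Centre of the blank's rear end face (30 wide, 20 high), the face to tap; it always stays outside the fences, at jig x = -170 to -95 mm, 22 mm above the table.
- blank_front (a point): Centre of the blank's front end face, inside the head.
- plunger (a joint): Light spring pin (under 0.2 N) in the middle of the hidden stop's face, in m: 0 = free, sticking out 6 mm; about 0.006 = pushed in flush, the blank against the stop. Once the blank touches the pin, the gap left = 0.006 - value.
- tapper: Loose wooden hand tapper standing on its head on the cork mat: round head 44 mm across and 36 mm high, above it a round handle 24 mm across up to 105 mm above the underside; 0.18 kg or so. Origin: centre of the head's underside; z up along the handle.
- rest: Round cork mat fixed to the table, 100 mm across, 6 mm thick, the tapper's place. Origin: centre of its underside.
- lever (a joint): Presser lever on the head, rad: 0 = fully raised (arm 1.0 rad above level), grows as it is lowered, 1.0 = arm level, foot on the blank's top; starts at 0 to 0.2. Pivot axis along jig y at jig x = 30, z = 80 mm; the arm leans from there towards -x. It stays where it is left; pushing its knob down takes about 2 to 3 N.
- lever_knob (a point): Centre of the lever's black cross-bar knob (18 mm across, 36 mm wide along jig y), 80 mm from the pivot. With the lever lowered it lies at jig x = -50 mm, z = 80 mm. The foot hangs from the arm 50 mm from the pivot and reaches 48 mm below the arm's middle line.
- paste_jar: White lidded jar, 72 mm across, 75 mm high; bystander. Origin: centre of its underside.
- offcut: Small loose wooden offcut 45 x 30 x 20 mm lying beside the jig; bystander. Origin: centre of its underside.
- strip: Loose bamboo strip 130 x 14 x 8 mm lying beside the jig; bystander. Origin: centre of its underside.
- brush: Hand brush lying on the table; bystander.
- spare1: Spare blank, like the blank, on the table at the right; bystander.
- spare2: Another spare blank beside it; bystander.
- fan: Flat round fan, 210 mm across with a handle, lying at the left; bystander.
- stick_pot: Blue pot of bamboo sticks, 76 mm across, about 190 mm high with the sticks; bystander.

How it is judged:
By the outcome, as a careful person would: the job done as asked, in the order asked, and still so for the second after the job is handed in, with the robot touching nothing.
It also fails if it takes over 67 s, if anything falls off the work surface, if the arm or the gripper's body presses on something with over 40 N, if the wrist force passes 120 N, or if a joint passes its speed limit or range.

## Working session

There is one attempt and no reset: what is moved stays moved. The work goes in short steps, Python scripts to look and compute and a tool call to move; the robot and the scene stay as the last step left them, time stands still between calls to the robot, and variables do not carry over. Pictures are saved under pics/ and viewed, and the job is handed in when it is done.

Besides the shell and the picture viewer there is one more tool, called after ">>>" by a JSON object that holds its "fn" and its "kwargs", one argument or row to a line. jog_arm: Moves the arm, as the interface text tells. Its arguments: {"type":"object","properties":{"travel":{"type":"array"},"dr":{"type":"array"},"jaw":{"type":"number"},"newtons":{"type":"number"}},"required":["travel","dr"]}

```bash
mkdir -p pics; cat > h.py <<'E'
import numpy as np, cv2
from rig import observe, get_image, close_job, hold_point_z
def grab(n,tag):
    im=get_image(n); cv2.imwrite(f'pics/{tag}.png',im['color'][:,:,::-1])
    np.savez(f'pics/{tag}.npz',**{k:np.array(v) for k,v in im.items()}); return im
def load(tag): return dict(np.load(f'pics/{tag}.npz'))
def f(im): return 240/np.tan(np.radians(float(im['fovy']))/2)
def ray(im,u,v):
    R=im['R'];d=R.T@np.array([(u-im['cx'])/f(im),(v-im['cy'])/f(im),1.]);return -R.T@im['t'],d/np.linalg.norm(d)
def onz(im,u,v,z):
    o,d=ray(im,u,v);return o+d*(z-o[2])/d[2]
def proj(im,X):
    c=im['R']@np.array(X)+im['t'];return c[:2]/c[2]*f(im)+[im['cx'],im['cy']]
def tri(a,b):
    (o1,d1),(o2,d2)=a,b
    A=np.stack([d1,-d2],1);s=np.linalg.lstsq(A,o2-o1,rcond=None)[0]
    p,q=o1+d1*s[0],o2+d2*s[1];return (p+q)/2,np.linalg.norm(p-q)
E
python3 - <<'E'
from h import *
np.set_printoptions(precision=4,suppress=True)
for n in ['scene','top','wrist']:
    im=grab(n,n+'0');print(n,im['fovy'],-im['R'].T@im['t'],im['R'].tolist())
print(observe(),hold_point_z)
E
```

```text
scene 54.361786732449566 [1.1104 0.7906 0.9457] [[-0.8099170254795854, 0.5861323087034327, -0.0219847340735458], [0.4059854355858661, 0.5331500490169725, -0.742244468706473], [-0.42333230201634175, -0.6100819141125097, -0.6697684824940338]]
top 43.633181661206635 [0.3056 0.0326 1.8642] [[0.022045644165872808, -0.9997569580069537, -0.00012037439438203188], [-0.9887521928196829, -0.021785162170564948, -0.1479679286314143], [0.1479293438354299, 0.003381068748973982, -0.9889921524494187]]
wrist 60.706604953762536 [0.1266 0.5416 0.3731] [[0.3582995324543603, 0.9336064199651926, -0.0007054379952754541], [0.8928199258689672, -0.34242539553506357, 0.2926045598824272], [0.2729359357327657, -0.10546990609853443, -0.9562332737848268]]
{'time_s': 0.15, 'q': array([ 56.6485,  21.8326,  74.3716,   0.0005,  83.8602, -12.3362]), 'qvel': array([ 0.0243, -0.1342, -0.1845, -0.062 ,  0.0764,  0.054 ]), 'joint_efforts': array([  0.0022, -44.8622, -23.1345,  -0.0002,   0.0038,   0.    ]), 'position': array([0.1971, 0.5132, 0.2044]), 'tool_rot': array([[-0.9335,  0.3586, -0.0006],
       [ 0.3586,  0.9335, -0.0009],
       [ 0.0002, -0.0011, -1.    ]]), 'ft_force': array([ 0.4038, -0.3311, -0.2103]), 'wrist_torque': array([ 0.0096,  0.0359, -0.0248]), 'grip_width': 0.08541003235449836} 0.0187
```

View pics/scene0.png

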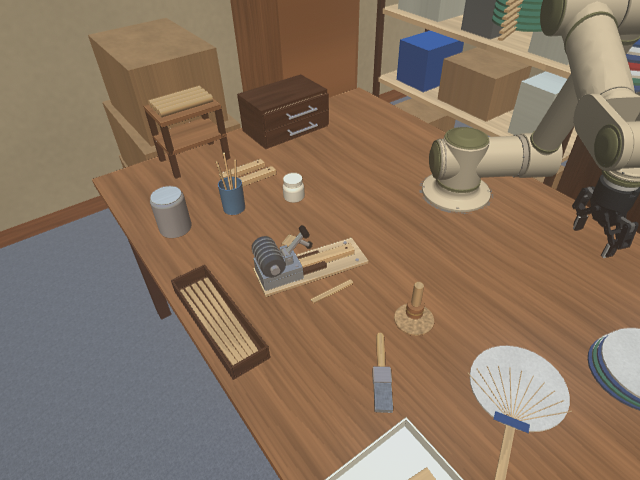

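View pics/top0.png

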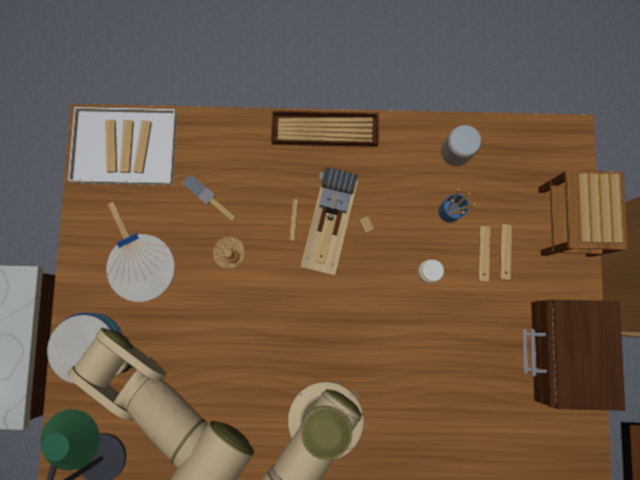

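View pics/wrist0.png

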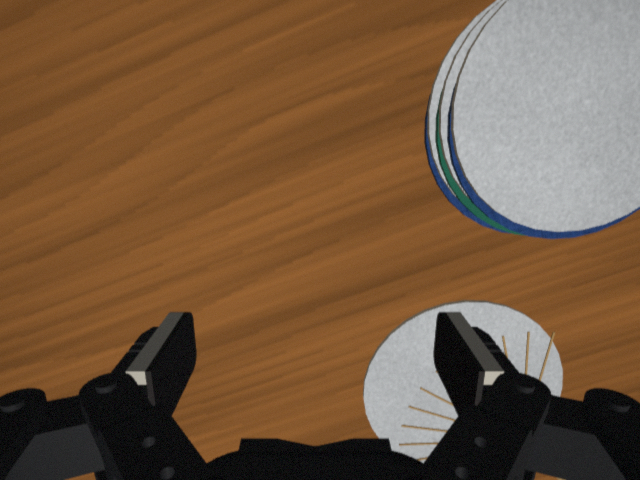

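```bash
python3 - <<'E'
from h import *
t=cv2.imread('pics/top0.png');s=cv2.imread('pics/scene0.png')
cv2.imwrite('pics/tc.png',cv2.resize(t[160:285,200:385],None,fx=4,fy=4,interpolation=cv2.INTER_CUBIC))
cv2.imwrite('pics/sc.png',cv2.resize(s[215:340,240:440],None,fx=4,fy=4,interpolation=cv2.INTER_CUBIC))
E
```

```text
(no output)
```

View pics/tc.png

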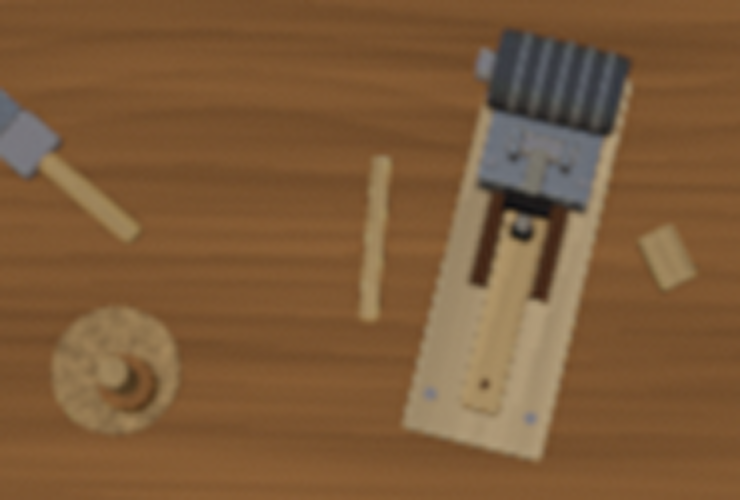

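View pics/sc.png

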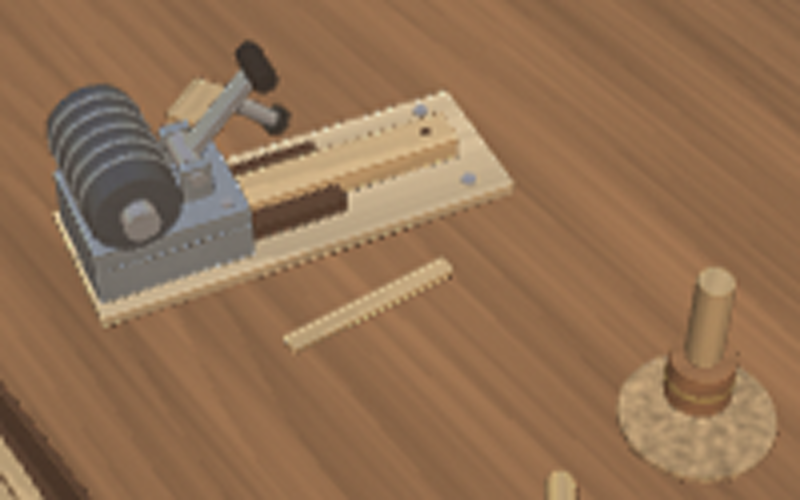

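```bash
python3 - <<'E'
from h import *
np.set_printoptions(precision=4,suppress=True)
T=load('top0');S=load('scene0')
t=lambda x,y,z:onz(T,200+(x-1.5)/4,160+(y-1.5)/4,z)
s=lambda x,y,z:onz(S,240+(x-1.5)/4,215+(y-1.5)/4,z)
for n,a in dict(handle=(113,371,.111),mat=(116,370,.006),bedL=(403,427,.012),bedR=(542,460,.012),bedFR=(630,85,.012),bl=(462,402,.032),br=(500,412,.032),headL=(478,186,.06),headR=(583,210,.06),blkfrontL=(494,222,.032),fenceL=(472,283,.026),fenceR=(548,300,.026)).items(): print('top',n,t(*a))
for n,a in dict(handle=(716,276,.111),mat=(698,416,.006),bedR=(446,92,.012),bedL=(513,185,.012),bl=(460,140,.032),br=(420,115,.032),headFrontL=(250,225,.06)).items(): print('scene',n,s(*a))
def r(im,x,y,x0,y0): return ray(im,x0+(x-1.5)/4,y0+(y-1.5)/4)
print('handle',tri(r(T,113,371,200,160),r(S,716,276,240,215)))
print('knob',tri(r(T,521,229,200,160),r(S,257,66,240,215)), tri(r(T,521,229,200,160),r(S,277,118,240,215)))
E
```

```text
top handle [0.4862 0.2957 0.111 ]
top mat [0.4978 0.3092 0.006 ]
top bedL [0.4578 0.0845 0.012 ]
top bedR [ 0.4347 -0.0234  0.012 ]
top bedFR [ 0.7322 -0.0878  0.012 ]
top bl [0.4763 0.0392 0.032 ]
top br [0.4693 0.01   0.032 ]
top headL [0.6396 0.0306 0.06  ]
top headR [ 0.6227 -0.05    0.06  ]
top blkfrontL [0.6167 0.0176 0.032 ]
top fenceL [0.5695 0.0336 0.026 ]
top fenceR [ 0.5575 -0.0255  0.026 ]
scene handle [0.4836 0.2969 0.111 ]
scene mat [0.4989 0.3138 0.006 ]
scene bedR [ 0.4371 -0.0174  0.012 ]
scene bedL [0.4615 0.0891 0.012 ]
scene bl [0.4758 0.0463 0.032 ]
scene br [0.4822 0.0081 0.032 ]
scene headFrontL [0.6575 0.0491 0.06  ]
handle (array([0.4852, 0.2966, 0.112 ]), np.float64(0.0025120467035453535))
knob (array([ 0.6012, -0.0062,  0.1302]), np.float64(0.014945930024446418)) (array([ 0.6011, -0.0014,  0.0882]), np.float64(0.00301395313193462))
```

>>> {"fn": "jog_arm", "kwargs": {
  "travel": [
    [0.026, -0.021, 0.004],
    [0.026, -0.021, 0.004],
    [0.026, -0.021, 0.004],
    [0.026, -0.021, 0.004],
    [0.026, -0.021, 0.004],
    [0.026, -0.021, 0.004],
    [0.026, -0.021, 0.004],
    [0.026, -0.021, 0.004],
    [0.026, -0.021, 0.004],
    [0.026, -0.021, 0.004],
    [0, 0, 0],
    [0, 0, 0],
    [0, 0, 0]
  ],
  "dr": [
    [0, 0, 0.016],
    [0, 0, 0.016],
    [0, 0, 0.016],
    [0, 0, 0.016],
    [0, 0, 0.016],
    [0, 0, 0.016],
    [0, 0, 0.016],
    [0, 0, 0.016],
    [0, 0, 0.016],
    [0, 0, 0.016],
    [0, 0, 0],
    [0, 0, 0],
    [0, 0, 0]
  ]
}}

```text
time_s: 1.23
position: [0.4568, 0.3035, 0.2445]
tool_rot: [[-0.979, 0.206, -0.001], [0.206, 0.979, -0.0], [0.001, -0.0, -1.0]]
ft_force: [-0.2, 0.6, -0.0]
grip_width: 0.0856
```

```bash
python3 - <<'E'
from h import *
np.set_printoptions(precision=4,suppress=True)
im=grab('wrist','w1');o=observe();print(o['position'],o['tool_rot'],o['time_s'])
print(proj(im,[.4855,.296,.111]))
E
```

```text
[0.4565 0.3039 0.2446] [[-0.9788  0.2046 -0.0008]
 [ 0.2046  0.9788 -0.0001]
 [ 0.0008 -0.0002 -1.    ]] 1.2833
[310.8378 255.922 ]
```

View pics/w1.png

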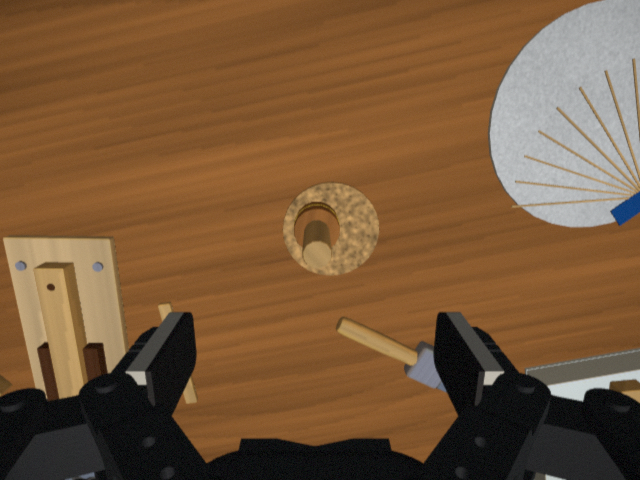

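```bash
python3 - <<'E'
from h import *
np.set_printoptions(precision=4,suppress=True)
im=load('w1')
c=cv2.imread('pics/w1.png')
cv2.imwrite('pics/w1c.png',np.hstack([cv2.resize(c[220:420,0:150],None,fx=2.7,fy=2.7),cv2.resize(c[170:290,270:390],(540,540))[:540,:390]]))
print('handle',onz(im,317,257,.111),'mat',onz(im,331,229,.006))
for n,a in dict(bedL=(114,238,.012),bedR=(4,238,.012),bl=(74,263,.032),br=(36,265,.032)).items(): print(n,onz(im,*a))
E
```

```text
handle [0.4874 0.3005 0.111 ] mat [0.4966 0.314  0.006 ]
bedL [0.4588 0.0951 0.012 ]
bedR [ 0.4357 -0.0149  0.012 ]
bl [0.4714 0.0587 0.032 ]
br [0.4656 0.0211 0.032 ]
```

View pics/w1c.png

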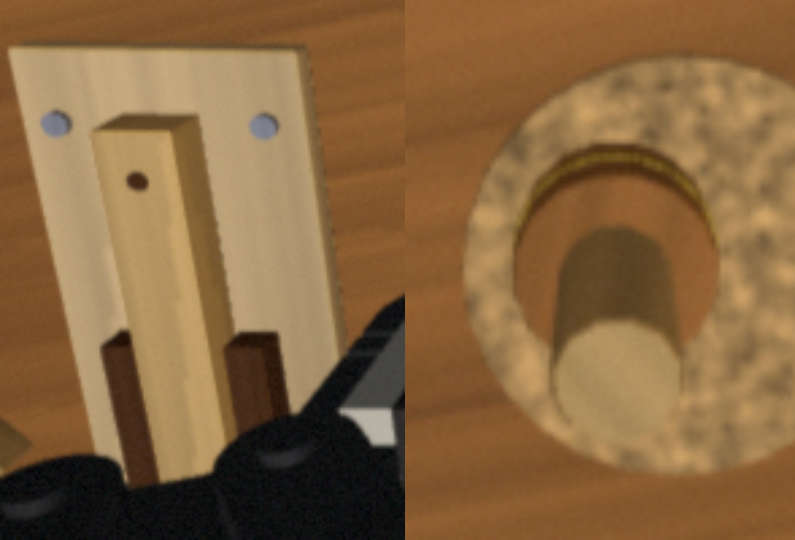

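>>> {"fn": "jog_arm", "kwargs": {
  "travel": [
    [0.015, -0.003, -0.03],
    [0.015, -0.003, -0.03],
    [0, 0, -0.03],
    [0, 0, 0],
    [0, 0, 0],
    [0, 0, 0]
  ],
  "dr": [
    [0, 0, 0],
    [0, 0, 0],
    [0, 0, 0],
    [0, 0, 0],
    [0, 0, 0],
    [0, 0, 0]
  ]
}}

```text
time_s: 1.78
position: [0.4873, 0.2983, 0.1568]
tool_rot: [[-0.979, 0.204, 0.002], [0.204, 0.979, 0.001], [-0.002, 0.001, -1.0]]
ft_force: [-0.1, -0.2, 0.6]
grip_width: 0.0852
```

```bash
python3 - <<'E'
from h import *
np.set_printoptions(precision=4,suppress=True)
im=grab('wrist','w2');o=observe();print(o['position'],o['tool_rot'],o['time_s'])
print(proj(im,[.487,.298,.111]),proj(im,o['position']))
E
```

```text
[0.4875 0.2983 0.1571] [[-0.9789  0.2043  0.0034]
 [ 0.2043  0.9789  0.0013]
 [-0.0031  0.0019 -1.    ]] 1.8333
[311.2016 256.9114] [311.4907 292.3738]
```

View pics/w2.png

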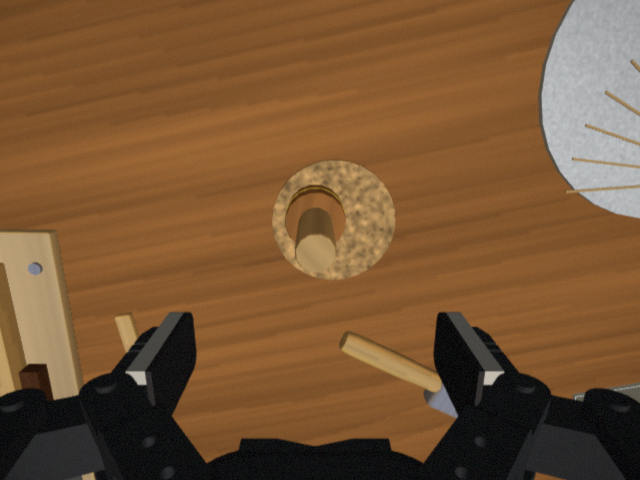

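>>> {"fn": "jog_arm", "kwargs": {
  "travel": [
    [-0.002, 0, -0.03],
    [0, 0, -0.03],
    [0, 0, -0.025],
    [0, 0, -0.011],
    [0, 0, 0],
    [0, 0, 0],
    [0, 0, 0]
  ],
  "dr": [
    [0, 0, 0],
    [0, 0, 0],
    [0, 0, 0],
    [0, 0, 0],
    [0, 0, 0],
    [0, 0, 0],
    [0, 0, 0]
  ]
}}

```text
time_s: 2.42
position: [0.4862, 0.298, 0.0609]
tool_rot: [[-0.979, 0.205, 0.004], [0.205, 0.979, 0.001], [-0.003, 0.002, -1.0]]
ft_force: [0.5, -0.7, -0.6]
grip_width: 0.0856
```

>>> {"fn": "jog_arm", "kwargs": {
  "travel": [
    [0, 0, 0],
    [0, 0, 0],
    [0, 0, 0],
    [0, 0, 0],
    [0, 0, 0],
    [0, 0, 0],
    [0, 0, 0],
    [0, 0, 0]
  ],
  "dr": [
    [0, 0, 0],
    [0, 0, 0],
    [0, 0, 0],
    [0, 0, 0],
    [0, 0, 0],
    [0, 0, 0],
    [0, 0, 0],
    [0, 0, 0]
  ],
  "jaw": 0.015,
  "newtons": 50
}}

```text
time_s: 3.08
position: [0.4855, 0.2976, 0.0591]
tool_rot: [[-0.979, 0.205, 0.001], [0.205, 0.979, 0.0], [-0.001, 0.001, -1.0]]
ft_force: [0.3, 1.7, 3.7]
grip_width: 0.0223
```

```bash
python3 - <<'E'
from h import *
np.set_printoptions(precision=4,suppress=True)
im=grab('wrist','w3');o=observe();print(o['position'],o['grip_width'],o['ft_force'],o['time_s'])
E
```

```text
[0.4855 0.2976 0.0592] 0.022768765558400572 [0.0758 1.8171 3.7496] 3.1333
```

View pics/w3.png

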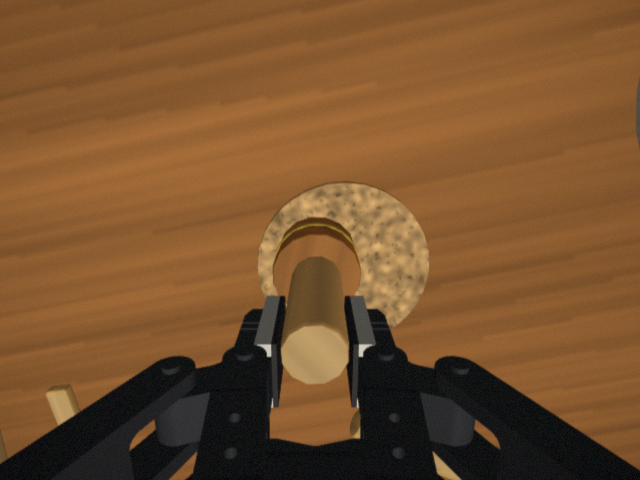

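>>> {"fn": "jog_arm", "kwargs": {
  "travel": [
    [0, 0, 0.01],
    [0, 0, 0.02],
    [0, 0, 0.025],
    [0, 0, 0.025],
    [-0.005, -0.03, 0],
    [-0.005, -0.03, 0],
    [-0.005, -0.03, 0],
    [-0.005, -0.03, 0],
    [-0.005, -0.03, 0],
    [-0.005, -0.03, 0],
    [-0.005, -0.03, 0],
    [-0.005, -0.03, 0],
    [-0.006, -0.026, 0],
    [0, 0, 0],
    [0, 0, 0],
    [0, 0, 0],
    [0, 0, 0]
  ],
  "dr": [
    [0, 0, 0],
    [0, 0, 0],
    [0, 0, 0],
    [0, 0, 0],
    [0, 0, 0],
    [0, 0, 0],
    [0, 0, 0],
    [0, 0, 0],
    [0, 0, 0],
    [0, 0, 0],
    [0, 0, 0],
    [0, 0, 0],
    [0, 0, 0],
    [0, 0, 0],
    [0, 0, 0],
    [0, 0, 0],
    [0, 0, 0]
  ]
}}

```text
time_s: 4.55
position: [0.4392, 0.0322, 0.1389]
tool_rot: [[-0.979, 0.204, -0.0], [0.204, 0.979, 0.0], [0.0, 0.0, -1.0]]
ft_force: [0.5, 0.7, -1.9]
grip_width: 0.0226
```

```bash
python3 - <<'E'
from h import *
np.set_printoptions(precision=4,suppress=True)
im=grab('wrist','w4');o=observe();print(o['position'],o['tool_rot'],o['grip_width'],o['ft_force'],o['time_s'])
print(im['R'].tolist(),-im['R'].T@im['t'])
t=grab('top','t4')['color'][:,:,::-1];s=grab('scene','s4')['color'][:,:,::-1]
cv2.imwrite('pics/c4.png',np.vstack([cv2.resize(t[170:285,270:370],(400,460))]))
cv2.imwrite('pics/c4s.png',cv2.resize(s[200:320,240:400],None,fx=4,fy=4))
E
```

```text
[0.4393 0.0322 0.1389] [[-0.979   0.2039 -0.0001]
 [ 0.2039  0.979   0.0001]
 [ 0.0002  0.0001 -1.    ]] 0.022656647707279487 [-0.067  -0.0688 -0.9562] 4.6
[[0.20392503978771953, 0.9789861745999899, 0.0008050401584361397], [0.936038246564727, -0.19521965011915834, 0.2927826654284473], [0.2867873412750458, -0.058952168318333935, -0.9561786772015777]] [0.3653 0.0488 0.3078]
```

View pics/w4.png

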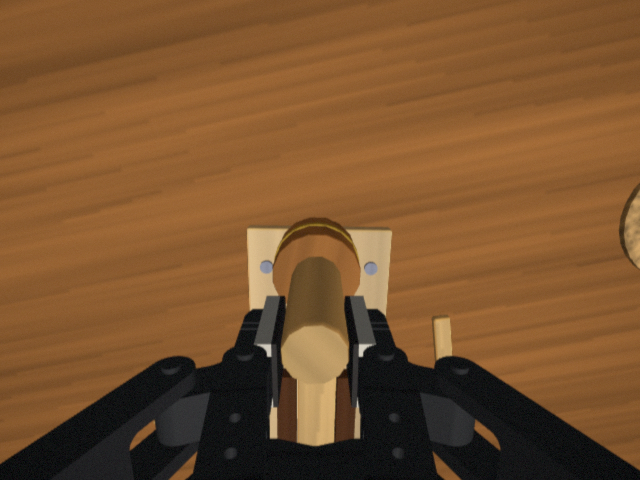

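View pics/c4.png

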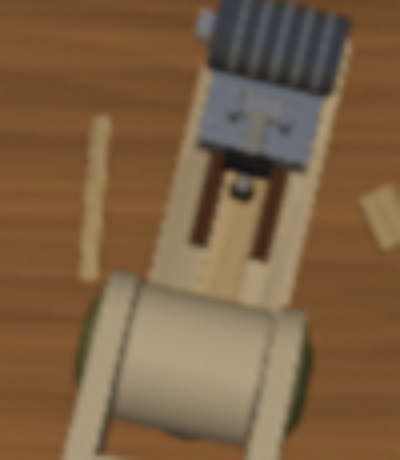

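View pics/c4s.png

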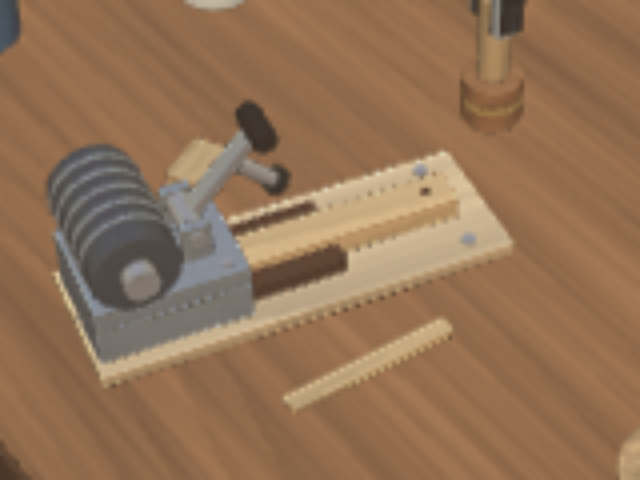

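>>> {"fn": "jog_arm", "kwargs": {
  "travel": [
    [0, 0, -0.02],
    [0, 0, -0.02],
    [0, 0, -0.018],
    [0, 0, -0.008],
    [0, 0, -0.004],
    [0, 0, 0],
    [0, 0, 0],
    [0, 0, 0]
  ],
  "dr": [
    [0, 0, 0],
    [0, 0, -0.01],
    [0, 0, 0],
    [0, 0, 0],
    [0, 0, 0],
    [0, 0, 0],
    [0, 0, 0],
    [0, 0, 0]
  ]
}}

```text
time_s: 5.37
position: [0.4398, 0.0314, 0.0696]
tool_rot: [[-0.977, 0.215, 0.002], [0.215, 0.977, -0.0], [-0.002, 0.0, -1.0]]
ft_force: [-0.3, -0.3, -2.2]
grip_width: 0.023
```

```bash
python3 - <<'E'
from h import *
np.set_printoptions(precision=4,suppress=True)
im=grab('wrist','w5');o=observe();print(o['position'],o['tool_rot'],o['grip_width'],o['ft_force'],o['time_s'])
s=grab('scene','s5')['color'][:,:,::-1]
cv2.imwrite('pics/c5s.png',cv2.resize(s[200:320,240:400],None,fx=4,fy=4))
E
```

```text
[0.4397 0.0314 0.0696] [[-0.9766  0.215   0.0016]
 [ 0.215   0.9766 -0.0003]
 [-0.0016  0.     -1.    ]] 0.022425179168584344 [-0.802  -0.3536 -1.7858] 5.4167
```

View pics/w5.png

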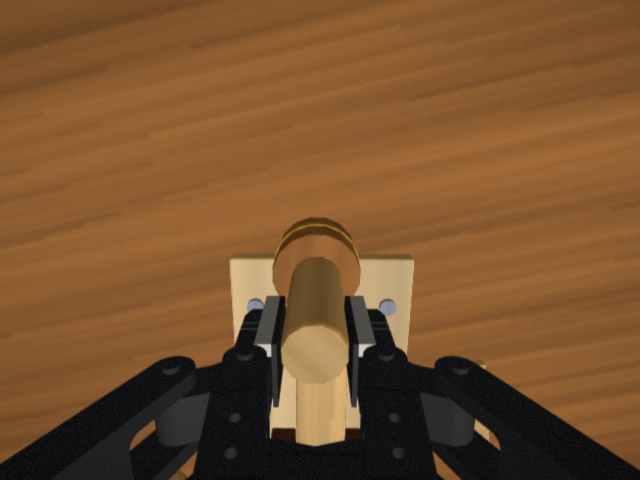

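View pics/c5s.png

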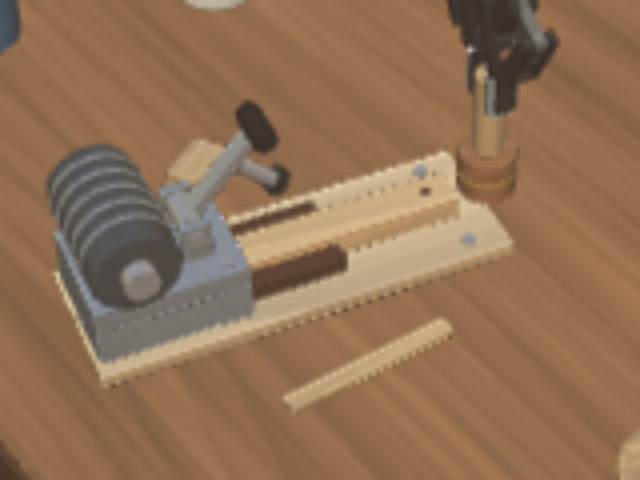

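>>> {"fn": "jog_arm", "kwargs": {
  "travel": [
    [0.0004, 0.002, -0.001],
    [0.002, -0.0004, 0],
    [0.002, -0.0004, 0],
    [0.002, -0.0004, 0],
    [0.002, -0.0004, 0],
    [0.002, -0.0004, 0],
    [0.002, -0.0005, 0],
    [0.002, -0.0004, 0],
    [0.002, -0.0004, 0],
    [0.002, -0.0005, 0],
    [0.002, -0.0004, 0],
    [0.002, -0.0004, 0],
    [0.002, -0.0005, 0]
  ],
  "dr": [
    [0, 0, 0],
    [0, 0, 0],
    [0, 0, 0],
    [0, 0, 0],
    [0, 0, 0],
    [0, 0, 0],
    [0, 0, 0],
    [0, 0, 0],
    [0, 0, 0],
    [0, 0, 0],
    [0, 0, 0],
    [0, 0, 0],
    [0, 0, 0]
  ]
}}

```text
time_s: 6.55
position: [0.4638, 0.0283, 0.0678]
tool_rot: [[-0.977, 0.215, -0.0], [0.215, 0.977, 0.0], [0.0, 0.0, -1.0]]
ft_force: [-1.0, 0.0, -2.7]
grip_width: 0.0224
```

```bash
python3 - <<'E'
from h import *
np.set_printoptions(precision=4,suppress=True)
im=grab('wrist','w6');o=observe();print(o['position'],o['ft_force'],o['wrist_torque'],o['time_s'])
s=grab('scene','s6')['color'][:,:,::-1]
cv2.imwrite('pics/c6s.png',cv2.resize(s[200:320,240:400],None,fx=4,fy=4))
E
```

```text
[0.4643 0.0281 0.0678] [-1.1201  0.1413 -2.8041] [ 0.0411  0.1046 -0.0085] 6.6
```

View pics/c6s.png

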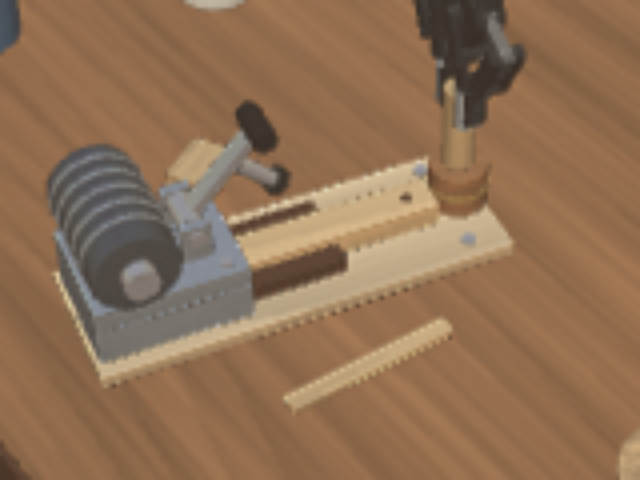

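View pics/w6.png

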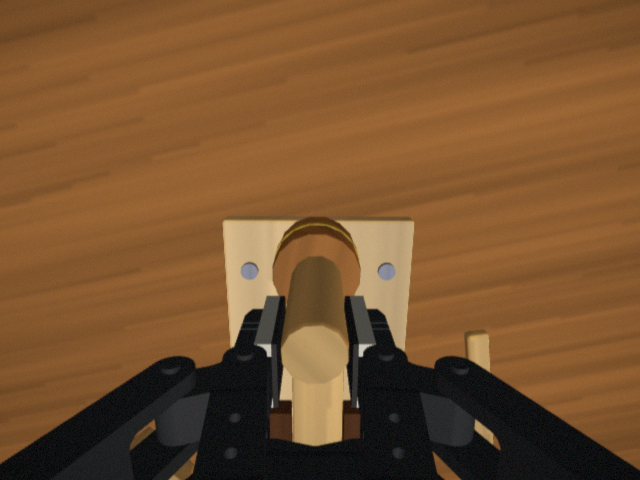

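>>> {"fn": "jog_arm", "kwargs": {
  "travel": [
    [0.002, -0.0004, 0],
    [0.002, -0.0004, 0],
    [0.002, -0.0004, 0],
    [0.002, -0.0004, 0],
    [0.002, -0.0005, 0],
    [0.002, -0.0004, 0],
    [0.002, -0.0004, 0],
    [0.002, -0.0005, 0],
    [0.002, -0.0004, 0],
    [0.002, -0.0004, 0],
    [0.002, -0.0005, 0]
  ],
  "dr": [
    [0, 0, 0],
    [0, 0, 0],
    [0, 0, 0],
    [0, 0, 0],
    [0, 0, 0],
    [0, 0, 0],
    [0, 0, 0],
    [0, 0, 0],
    [0, 0, 0],
    [0, 0, 0],
    [0, 0, 0]
  ]
}}

```text
time_s: 7.57
position: [0.4858, 0.0236, 0.0678]
tool_rot: [[-0.977, 0.215, -0.0], [0.215, 0.977, 0.0], [0.0, -0.0, -1.0]]
ft_force: [-1.4, 0.3, -0.8]
grip_width: 0.0222
```

>>> {"fn": "jog_arm", "kwargs": {
  "travel": [
    [0.001, -0.0002, 0],
    [0.001, -0.0002, 0],
    [0.001, -0.0002, 0],
    [0.001, -0.0003, 0],
    [0.001, -0.0002, 0]
  ],
  "dr": [
    [0, 0, 0],
    [0, 0, 0],
    [0, 0, 0],
    [0, 0, 0],
    [0, 0, 0]
  ]
}}

```text
time_s: 7.98
position: [0.4907, 0.0225, 0.0678]
tool_rot: [[-0.977, 0.215, 0.0], [0.215, 0.977, -0.0], [-0.0, -0.0, -1.0]]
ft_force: [-0.6, -0.1, -2.8]
grip_width: 0.0226
```

>>> {"fn": "jog_arm", "kwargs": {
  "travel": [
    [0.001, -0.0002, 0],
    [0.001, -0.0002, 0],
    [0.001, -0.0002, 0],
    [0.001, -0.0003, 0],
    [0.001, -0.0002, 0]
  ],
  "dr": [
    [0, 0, 0],
    [0, 0, 0],
    [0, 0, 0],
    [0, 0, 0],
    [0, 0, 0]
  ]
}}

```text
time_s: 8.4
position: [0.4957, 0.0214, 0.0678]
tool_rot: [[-0.977, 0.215, 0.0], [0.215, 0.977, 0.0], [-0.0, 0.0, -1.0]]
ft_force: [-0.1, 0.2, -2.1]
grip_width: 0.0229
```

>>> {"fn": "jog_arm", "kwargs": {
  "travel": [
    [0.0005, -0.0001, 0],
    [0.0005, -0.0001, 0],
    [0.0005, -0.0001, 0],
    [0.0005, -0.0001, 0]
  ],
  "dr": [
    [0, 0, 0],
    [0, 0, 0],
    [0, 0, 0],
    [0, 0, 0]
  ]
}}

```text
time_s: 8.73
position: [0.4977, 0.021, 0.0678]
tool_rot: [[-0.977, 0.215, -0.0], [0.215, 0.977, -0.0], [0.0, -0.0, -1.0]]
ft_force: [-0.1, -0.0, -1.8]
grip_width: 0.0223
```

>>> {"fn": "jog_arm", "kwargs": {
  "travel": [
    [0.0005, -0.0001, 0],
    [0.0005, -0.0001, 0],
    [0.0005, -0.0001, 0],
    [0.0005, -0.0001, 0]
  ],
  "dr": [
    [0, 0, 0],
    [0, 0, 0],
    [0, 0, 0],
    [0, 0, 0]
  ]
}}

```text
time_s: 9.07
position: [0.4996, 0.0206, 0.0678]
tool_rot: [[-0.977, 0.215, -0.0], [0.215, 0.977, 0.0], [0.0, 0.0, -1.0]]
ft_force: [-1.5, 0.6, -0.7]
grip_width: 0.0223
```

>>> {"fn": "jog_arm", "kwargs": {
  "travel": [
    [0.0005, -0.0001, 0],
    [0.0005, -0.0001, 0],
    [0.0005, -0.0001, 0],
    [0.0005, -0.0001, 0]
  ],
  "dr": [
    [0, 0, 0],
    [0, 0, 0],
    [0, 0, 0],
    [0, 0, 0]
  ]
}}

```text
time_s: 9.4
position: [0.5017, 0.0202, 0.0678]
tool_rot: [[-0.977, 0.215, -0.0], [0.215, 0.977, 0.0], [0.0, 0.0, -1.0]]
ft_force: [-1.4, 0.9, -1.9]
grip_width: 0.0224
```

```bash
python3 - <<'E'
from h import *
np.set_printoptions(precision=4,suppress=True)
im=grab('wrist','w7');o=observe();print(o['position'],o['ft_force'],o['wrist_torque'],o['time_s'])
s=grab('scene','s7')['color'][:,:,::-1]
cv2.imwrite('pics/c7s.png',cv2.resize(s[200:320,240:400],None,fx=4,fy=4))
E
```

```text
[0.5018 0.0202 0.0678] [-1.2055 -0.7466 -2.3865] [ 0.0585  0.1855 -0.0142] 9.45
```

View pics/c7s.png

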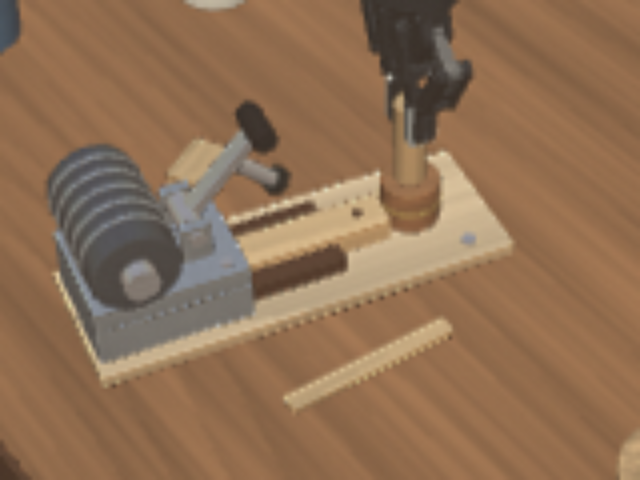

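>>> {"fn": "jog_arm", "kwargs": {
  "travel": [
    [0.0005, -0.0001, 0],
    [0.0005, -0.0001, 0],
    [0.0005, -0.0001, 0],
    [0.0005, -0.0001, 0]
  ],
  "dr": [
    [0, 0, 0],
    [0, 0, 0],
    [0, 0, 0],
    [0, 0, 0]
  ]
}}

```text
time_s: 9.83
position: [0.5037, 0.0198, 0.0678]
tool_rot: [[-0.977, 0.215, -0.0], [0.215, 0.977, 0.0], [0.0, -0.0, -1.0]]
ft_force: [-0.0, 1.0, -2.3]
grip_width: 0.0222
```

>>> {"fn": "jog_arm", "kwargs": {
  "travel": [
    [0.0005, -0.0001, 0],
    [0.0005, -0.0001, 0],
    [0.0005, -0.0001, 0],
    [0.0005, -0.0001, 0]
  ],
  "dr": [
    [0, 0, 0],
    [0, 0, 0],
    [0, 0, 0],
    [0, 0, 0]
  ]
}}

```text
time_s: 10.17
position: [0.5054, 0.0195, 0.0678]
tool_rot: [[-0.977, 0.215, -0.001], [0.215, 0.977, 0.0], [0.001, -0.0, -1.0]]
ft_force: [-3.6, 0.4, -1.0]
grip_width: 0.0228
```

>>> {"fn": "jog_arm", "kwargs": {
  "travel": [
    [0.0005, -0.0001, 0],
    [0.0005, -0.0001, 0],
    [0.0005, -0.0001, 0],
    [0.0005, -0.0001, 0]
  ],
  "dr": [
    [0, 0, 0],
    [0, 0, 0],
    [0, 0, 0],
    [0, 0, 0]
  ]
}}

```text
time_s: 10.5
position: [0.5067, 0.0192, 0.0677]
tool_rot: [[-0.977, 0.215, -0.002], [0.215, 0.977, 0.0], [0.002, -0.0, -1.0]]
ft_force: [-6.6, 1.3, 2.5]
grip_width: 0.0224
```

>>> {"fn": "jog_arm", "kwargs": {
  "travel": [
    [0.0005, -0.0001, 0],
    [0.0005, -0.0001, 0],
    [0, 0, 0],
    [0, 0, 0]
  ],
  "dr": [
    [0, 0, 0],
    [0, 0, 0],
    [0, 0, 0],
    [0, 0, 0]
  ]
}}

```text
time_s: 10.83
position: [0.5079, 0.0191, 0.0677]
tool_rot: [[-0.977, 0.215, -0.002], [0.215, 0.977, 0.001], [0.002, 0.0, -1.0]]
ft_force: [-5.2, 0.7, 1.4]
grip_width: 0.0227
```

```bash
python3 - <<'E'
from h import *
np.set_printoptions(precision=4,suppress=True)
im=grab('wrist','w8');o=observe();print(o['position'],o['ft_force'],o['wrist_torque'],o['time_s'])
s=grab('scene','s8')['color'][:,:,::-1]
cv2.imwrite('pics/c8s.png',cv2.resize(s[200:320,240:400],None,fx=4,fy=4))
t=grab('top','t8')
E
```

```text
[0.5079 0.0191 0.0677] [-4.764   1.3781  0.9739] [ 0.3381  1.1473 -0.0065] 10.8833
```

View pics/c8s.png

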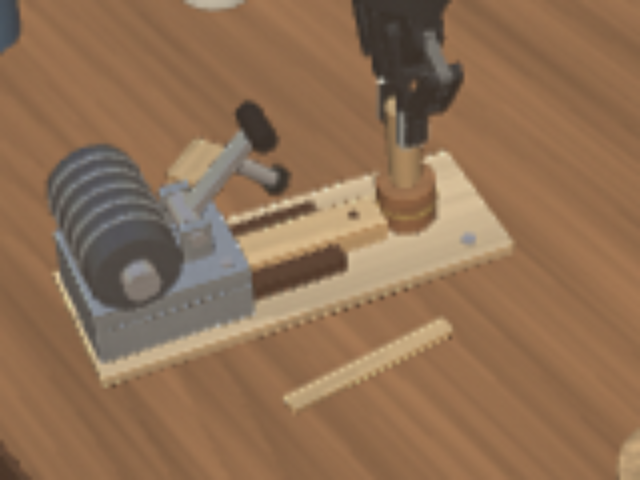

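View pics/w8.png

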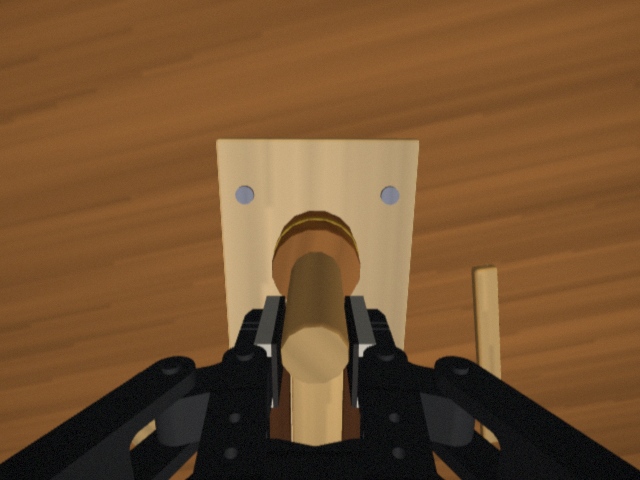

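>>> {"fn": "jog_arm", "kwargs": {
  "travel": [
    [-0.004, 0.0009, 0],
    [-0.01, 0.0021, 0],
    [-0.01, 0.0021, 0.005],
    [0, 0, 0.03],
    [0, 0, 0.035],
    [0, 0, 0.035],
    [0, 0, 0.03],
    [0, 0, 0],
    [0, 0, 0]
  ],
  "dr": [
    [0, 0, 0],
    [0, 0, 0],
    [0, 0, 0],
    [0, 0, 0],
    [0, 0, 0],
    [0, 0, 0],
    [0, 0, 0],
    [0, 0, 0],
    [0, 0, 0]
  ],
  "newtons": 90
}}

```text
time_s: 11.73
position: [0.4851, 0.0238, 0.2043]
tool_rot: [[-0.977, 0.215, 0.005], [0.215, 0.977, -0.001], [-0.005, 0.0, -1.0]]
ft_force: [-0.5, -0.1, -1.7]
grip_width: 0.0211
```

```bash
python3 - <<'E'
from h import *
np.set_printoptions(precision=4,suppress=True)
im=grab('wrist','w9');o=observe();print(o['position'],o['tool_rot'],o['ft_force'],o['wrist_torque'],o['time_s'])
S=grab('scene','s9');s=S['color'][:,:,::-1]
T=grab('top','t9')['color'][:,:,::-1]
cv2.imwrite('pics/c9s.png',cv2.resize(s[180:300,240:400],None,fx=5,fy=5))
cv2.imwrite('pics/c9t.png',cv2.resize(T[170:285,270:370],None,fx=5,fy=5))
T=load('top0')
def r(im,x,y,x0,y0): return ray(im,x0+(x-1.5)/4,y0+(y-1.5)/4)
print('knob',tri(r(T,525,204,200,160),r(load('scene0'),257,66,240,215)))
J=np.array([.637,-.0105,0]);a=np.radians(-12.4);ex=np.array([np.cos(a),np.sin(a),0]);ey=np.array([-np.sin(a),np.cos(a),0])
for l in (0,.1,.2):
  X=J+ex*(.03-.08*np.cos(1-l))+np.array([0,0,.08+.08*np.sin(1-l)])
  print(l,X,(proj(T,X)-[200,160])*4+1.5,(proj(S,X)-[240,180])*5+2)
E
```

```text
[0.4844 0.024  0.2028] [[-0.9766  0.2151  0.0009]
 [ 0.2151  0.9766 -0.0002]
 [-0.0009  0.     -1.    ]] [-0.664  -0.5861 -2.2554] [-0.0239  0.0151  0.0295] 11.7833
knob (array([ 0.612 , -0.0036,  0.139 ]), np.float64(0.0009205879506585502))
0 [ 0.6241 -0.0077  0.1473] [530.7096 186.2524] [296.4782 250.6779]
0.1 [ 0.6177 -0.0063  0.1427] [528.4664 195.9419] [308.4113 253.9783]
0.2 [ 0.6119 -0.005   0.1374] [526.3694 205.0892] [319.4337 258.4058]
```

View pics/c9s.png

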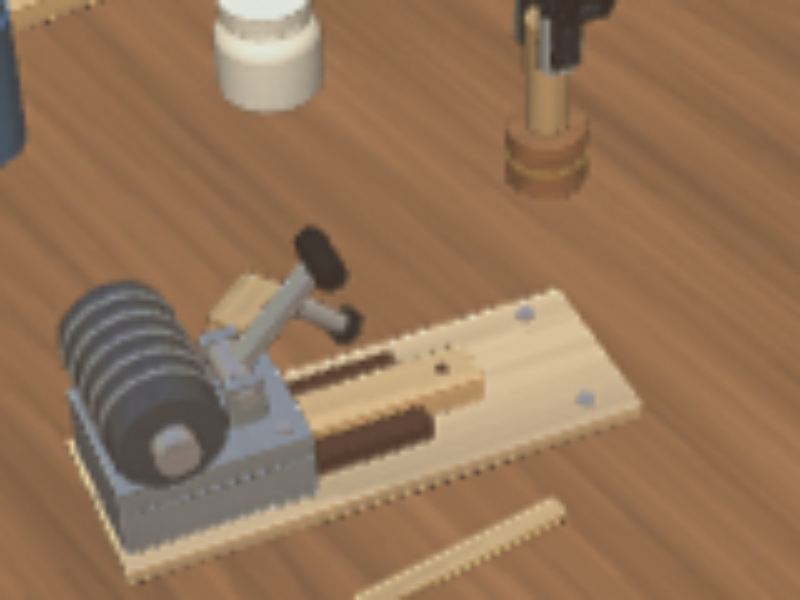

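View pics/c9t.png

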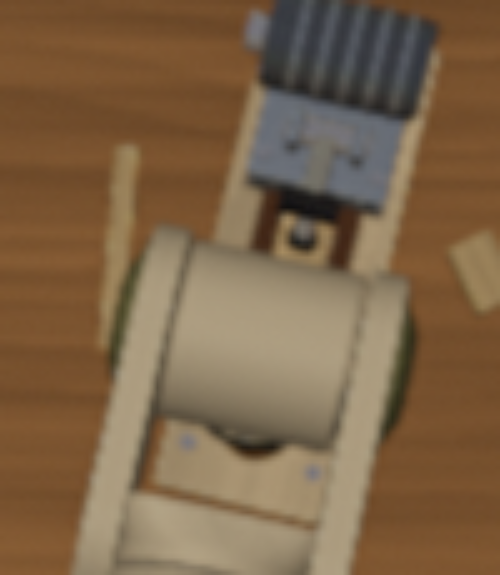

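View pics/w9.png

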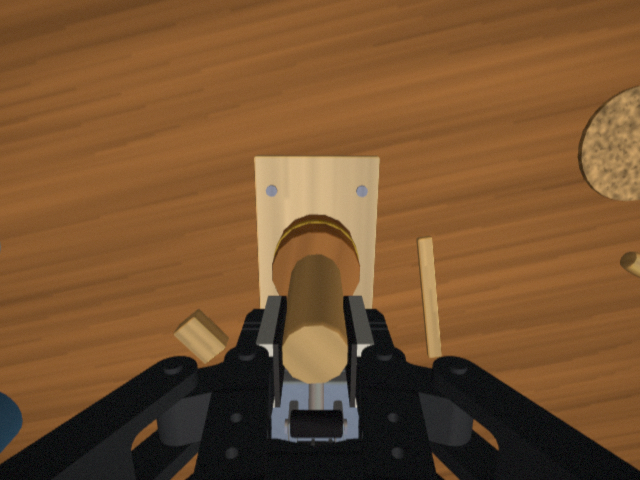

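>>> {"fn": "jog_arm", "kwargs": {
  "travel": [
    [0, 0, 0.015],
    [0.02, -0.0044, 0],
    [0.03, -0.0066, 0],
    [0.03, -0.0066, 0],
    [0.0275, -0.006, 0],
    [0.02, -0.0044, 0],
    [0, 0, 0],
    [0, 0, 0],
    [0, 0, 0]
  ],
  "dr": [
    [-0.0075, -0.034, 0],
    [0, 0, 0],
    [0, 0, 0],
    [0, 0, 0],
    [0, 0, 0],
    [0, 0, 0],
    [0, 0, 0],
    [0, 0, 0],
    [0, 0, 0]
  ]
}}

```text
time_s: 12.63
position: [0.6114, -0.0039, 0.2166]
tool_rot: [[-0.976, 0.215, 0.031], [0.215, 0.977, -0.007], [-0.032, -0.0, -0.999]]
ft_force: [-0.4, -1.4, -1.5]
grip_width: 0.0217
```

```bash
python3 - <<'E'
from h import *
np.set_printoptions(precision=4,suppress=True)
im=grab('wrist','w10');o=observe();print(o['position'],o['tool_rot'],o['ft_force'],o['wrist_torque'],o['time_s'])
S=grab('scene','s10');s=S['color'][:,:,::-1]
cv2.imwrite('pics/c10s.png',cv2.resize(s[180:300,240:400],None,fx=5,fy=5))
E
```

```text
[ 0.6113 -0.0038  0.2172] [[-0.9761  0.215   0.0324]
 [ 0.2148  0.9766 -0.0072]
 [-0.0332 -0.     -0.9994]] [ 0.0718 -0.3946 -0.9403] [0.0011 0.0302 0.0155] 12.6833
```

View pics/c10s.png

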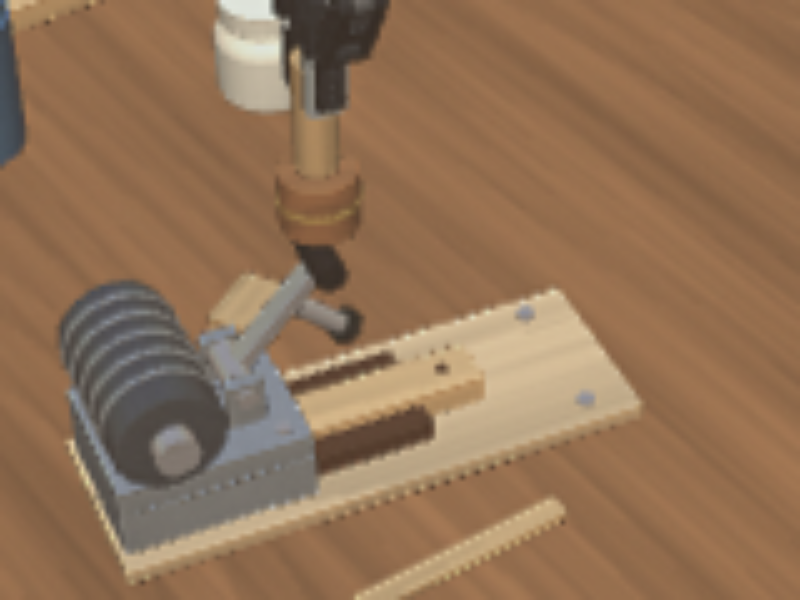

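View pics/w10.png

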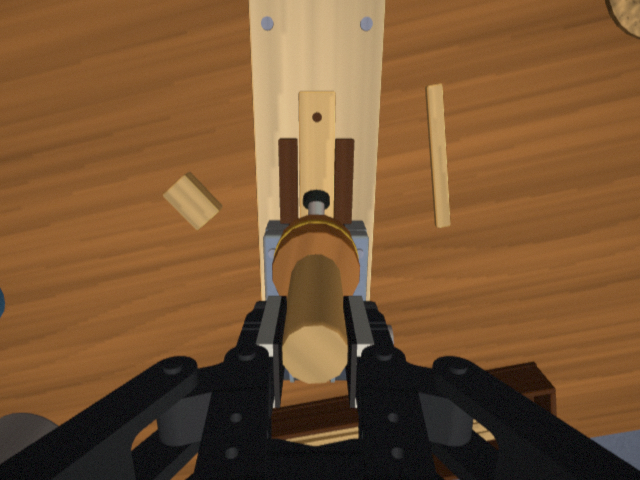

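>>> {"fn": "jog_arm", "kwargs": {
  "travel": [
    [0, 0, -0.006],
    [0, 0, -0.006],
    [0, 0, -0.004],
    [-0.0035, 0.0008, -0.0037],
    [-0.0035, 0.0008, -0.0037],
    [0, 0, 0]
  ],
  "dr": [
    [0, 0, 0],
    [0, 0, 0],
    [0, 0, 0],
    [0, 0, 0],
    [0, 0, 0],
    [0, 0, 0]
  ]
}}

```text
time_s: 13.23
position: [0.6042, -0.0023, 0.1938]
tool_rot: [[-0.976, 0.215, 0.033], [0.215, 0.977, -0.007], [-0.034, -0.0, -0.999]]
ft_force: [0.1, 0.6, -1.8]
grip_width: 0.0216
```

```bash
python3 - <<'E'
from h import *
np.set_printoptions(precision=4,suppress=True)
o=observe();print(o['position'],o['ft_force'],o['wrist_torque'],o['time_s'])
S=grab('scene','s11');s=S['color'][:,:,::-1]
cv2.imwrite('pics/c11s.png',cv2.resize(s[180:300,240:400],None,fx=5,fy=5))
E
```

```text
[ 0.6042 -0.0023  0.1938] [ 0.1421  0.5761 -1.7782] [ 0.0007 -0.0093  0.0563] 13.2333
```

View pics/c11s.png

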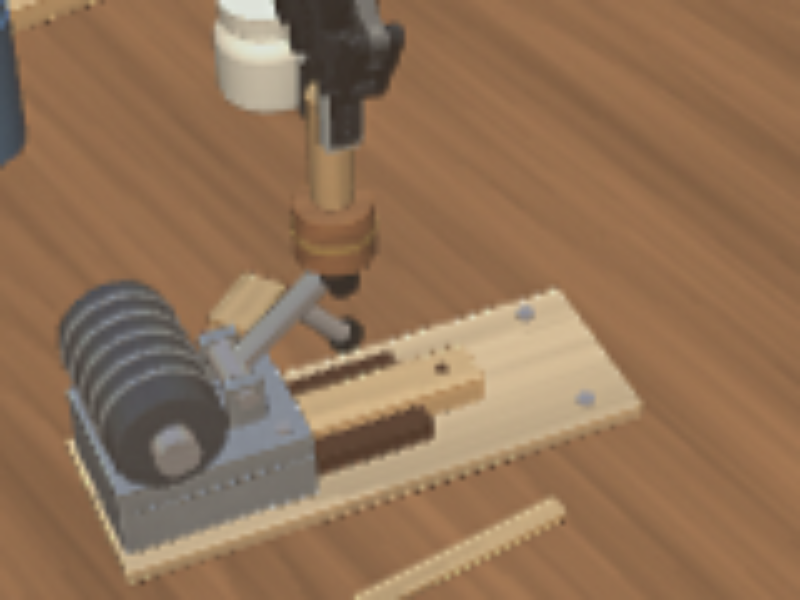

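>>> {"fn": "jog_arm", "kwargs": {
  "travel": [
    [-0.0034, 0.0008, -0.0048],
    [-0.0034, 0.0008, -0.0048],
    [-0.0027, 0.0006, -0.0053],
    [-0.0027, 0.0006, -0.0053],
    [-0.0019, 0.0004, -0.0057],
    [-0.0019, 0.0004, -0.0057],
    [0, 0, 0]
  ],
  "dr": [
    [0, 0, 0],
    [0, 0, 0],
    [0, 0, 0],
    [0, 0, 0],
    [0, 0, 0],
    [0, 0, 0],
    [0, 0, 0]
  ]
}}

```text
time_s: 13.87
position: [0.5884, 0.0013, 0.1613]
tool_rot: [[-0.976, 0.215, 0.032], [0.215, 0.977, -0.007], [-0.033, -0.0, -0.999]]
ft_force: [-0.8, -0.4, -2.0]
grip_width: 0.0217
```

```bash
python3 - <<'E'
from h import *
np.set_printoptions(precision=4,suppress=True)
o=observe();print(o['position'],o['ft_force'],o['wrist_torque'],o['time_s'])
S=grab('scene','s12');s=S['color'][:,:,::-1]
cv2.imwrite('pics/c12s.png',cv2.resize(s[180:300,240:400],None,fx=5,fy=5))
E
```

```text
[0.5884 0.0013 0.1613] [-0.8385 -0.3723 -1.9895] [ 0.0037 -0.0152 -0.0271] 13.8667
```

View pics/c12s.png

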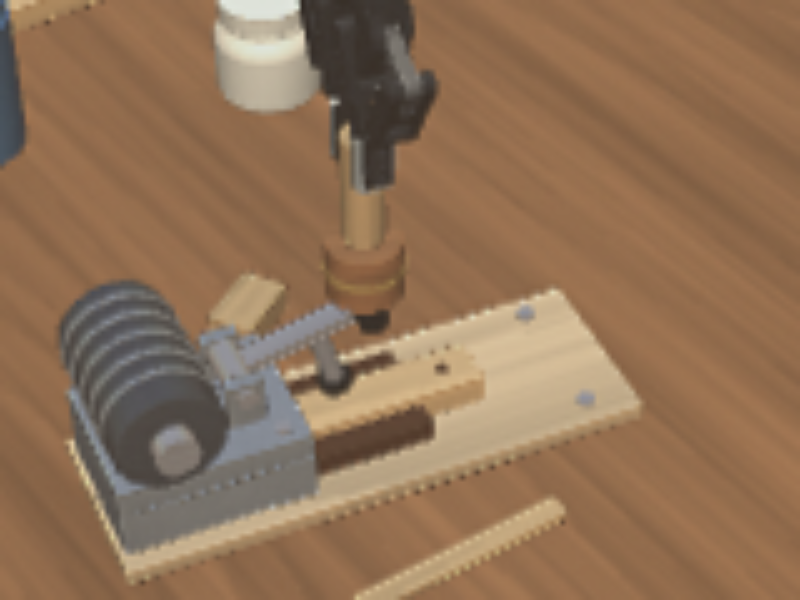

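>>> {"fn": "jog_arm", "kwargs": {
  "travel": [
    [-0.001, 0.0002, -0.005],
    [-0.0007, 0.0001, -0.005],
    [-0.0003, 0.0001, -0.004],
    [0, 0, 0]
  ],
  "dr": [
    [0, 0, 0],
    [0, 0, 0],
    [0, 0, 0],
    [0, 0, 0]
  ]
}}

```text
time_s: 14.25
position: [0.5868, 0.0015, 0.1478]
tool_rot: [[-0.976, 0.215, 0.033], [0.215, 0.977, -0.007], [-0.033, -0.0, -0.999]]
ft_force: [0.2, 0.3, -2.3]
grip_width: 0.0212
```

>>> {"fn": "jog_arm", "kwargs": {
  "travel": [
    [-0.0001, 0, -0.001],
    [-0.0001, 0, -0.001],
    [0, 0, -0.001],
    [0, 0, 0]
  ],
  "dr": [
    [0, 0, 0],
    [0, 0, 0],
    [0, 0, 0],
    [0, 0, 0]
  ]
}}

```text
time_s: 14.58
position: [0.587, 0.0015, 0.1458]
tool_rot: [[-0.976, 0.215, 0.034], [0.215, 0.977, -0.008], [-0.035, -0.0, -0.999]]
ft_force: [-0.6, 0.8, -1.1]
grip_width: 0.0214
```

```bash
python3 - <<'E'
from h import *
np.set_printoptions(precision=4,suppress=True)
o=observe();print(o['position'],o['ft_force'],o['wrist_torque'],o['time_s'])
S=grab('scene','s13');s=S['color'][:,:,::-1]
cv2.imwrite('pics/c13s.png',cv2.resize(s[180:300,240:400],None,fx=5,fy=5))
E
```

```text
[0.587  0.0015 0.1458] [-0.6272  0.8074 -1.0712] [0.0474 0.0761 0.069 ] 14.5833
```

View pics/c13s.png

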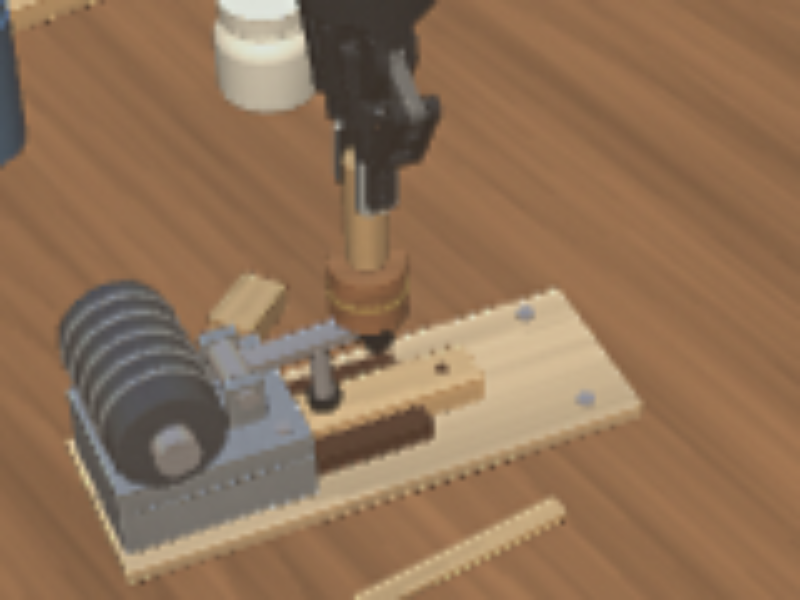

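>>> {"fn": "jog_arm", "kwargs": {
  "travel": [
    [0, 0, -0.001],
    [0, 0, -0.001],
    [0, 0, 0]
  ],
  "dr": [
    [0, 0, 0],
    [0, 0, 0],
    [0, 0, 0]
  ]
}}

```text
time_s: 14.88
position: [0.5868, 0.0015, 0.1437]
tool_rot: [[-0.976, 0.215, 0.034], [0.215, 0.977, -0.007], [-0.035, -0.0, -0.999]]
ft_force: [-1.0, 0.8, -0.5]
grip_width: 0.0215
```

>>> {"fn": "jog_arm", "kwargs": {
  "travel": [
    [0, 0, -0.001],
    [0, 0, -0.001],
    [0, 0, 0]
  ],
  "dr": [
    [0, 0, 0],
    [0, 0, 0],
    [0, 0, 0]
  ]
}}

```text
time_s: 15.13
position: [0.587, 0.0015, 0.142]
tool_rot: [[-0.976, 0.215, 0.034], [0.215, 0.977, -0.008], [-0.035, -0.0, -0.999]]
ft_force: [-0.6, -0.8, -0.0]
grip_width: 0.0212
```

```bash
python3 - <<'E'
from h import *
np.set_printoptions(precision=4,suppress=True)
o=observe();print(o['position'],o['ft_force'],o['wrist_torque'],o['time_s'])
S=grab('scene','s14');s=S['color'][:,:,::-1]
cv2.imwrite('pics/c14s.png',cv2.resize(s[180:300,240:400],None,fx=5,fy=5))
E
```

```text
[0.587  0.0015 0.142 ] [-0.5837 -0.8    -0.0058] [ 0.0265  0.2873 -0.0565] 15.1333
```

View pics/c14s.png

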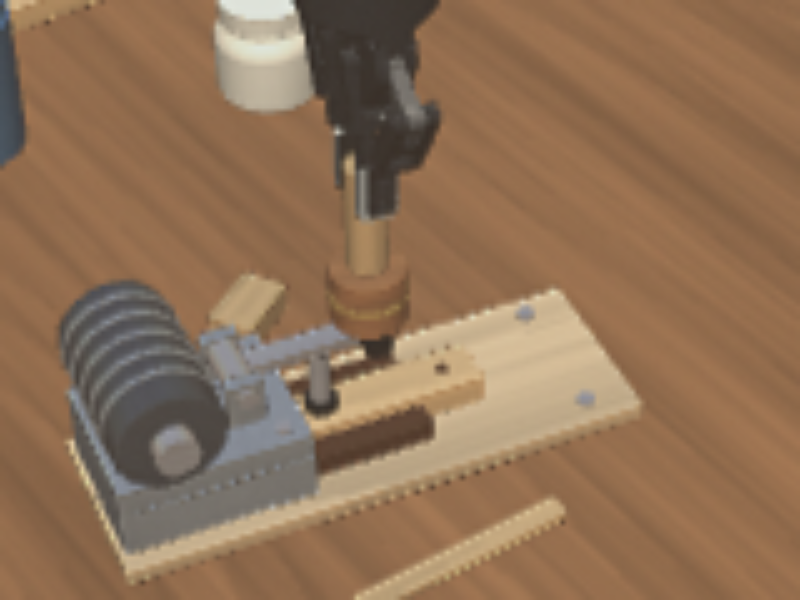

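>>> {"fn": "jog_arm", "kwargs": {
  "travel": [
    [0, 0, -0.001],
    [0, 0, -0.001],
    [0, 0, 0],
    [0, 0, 0]
  ],
  "dr": [
    [0, 0, 0],
    [0, 0, 0],
    [0, 0, 0],
    [0, 0, 0]
  ]
}}

```text
time_s: 15.52
position: [0.5877, 0.0014, 0.1418]
tool_rot: [[-0.976, 0.215, 0.037], [0.215, 0.977, -0.008], [-0.038, -0.0, -0.999]]
ft_force: [-2.8, 0.5, 12.8]
grip_width: 0.0212
```

>>> {"fn": "jog_arm", "kwargs": {
  "travel": [
    [0, 0, -0.001],
    [0, 0, 0],
    [0, 0, 0]
  ],
  "dr": [
    [0, 0, 0],
    [0, 0, 0],
    [0, 0, 0]
  ]
}}

```text
time_s: 15.77
position: [0.588, 0.0013, 0.1417]
tool_rot: [[-0.976, 0.215, 0.039], [0.215, 0.977, -0.009], [-0.04, -0.0, -0.999]]
ft_force: [-3.0, -0.0, 18.0]
grip_width: 0.0216
```

>>> {"fn": "jog_arm", "kwargs": {
  "travel": [
    [0, 0, 0.005],
    [-0.002, 0, 0.02],
    [-0.01, 0.002, 0.03],
    [-0.02, 0.004, 0.03],
    [-0.03, 0.007, 0],
    [-0.02, 0.005, 0],
    [0, 0, 0],
    [0, 0, 0]
  ],
  "dr": [
    [0, 0, 0],
    [0, 0, 0],
    [0, 0, 0],
    [0, 0, 0],
    [0, 0, 0],
    [0, 0, 0],
    [0, 0, 0],
    [0, 0, 0]
  ]
}}

```text
time_s: 16.43
position: [0.5046, 0.0197, 0.2241]
tool_rot: [[-0.976, 0.215, 0.034], [0.215, 0.977, -0.008], [-0.035, 0.0, -0.999]]
ft_force: [0.6, -1.0, -2.8]
grip_width: 0.0213
```

```bash
python3 - <<'E'
from h import *
np.set_printoptions(precision=4,suppress=True)
o=observe();print(o['position'],o['tool_rot'],o['ft_force'],o['wrist_torque'],o['time_s'])
grab('wrist','w15')
S=grab('scene','s15');s=S['color'][:,:,::-1]
cv2.imwrite('pics/c15s.png',cv2.resize(s[180:300,240:400],None,fx=5,fy=5))
E
```

```text
[0.5046 0.0197 0.2241] [[-0.976   0.2149  0.0345]
 [ 0.2147  0.9766 -0.0076]
 [-0.0353  0.     -0.9994]] [ 0.609  -0.9632 -2.8192] [0.0312 0.0254 0.0029] 16.4333
```

View pics/c15s.png

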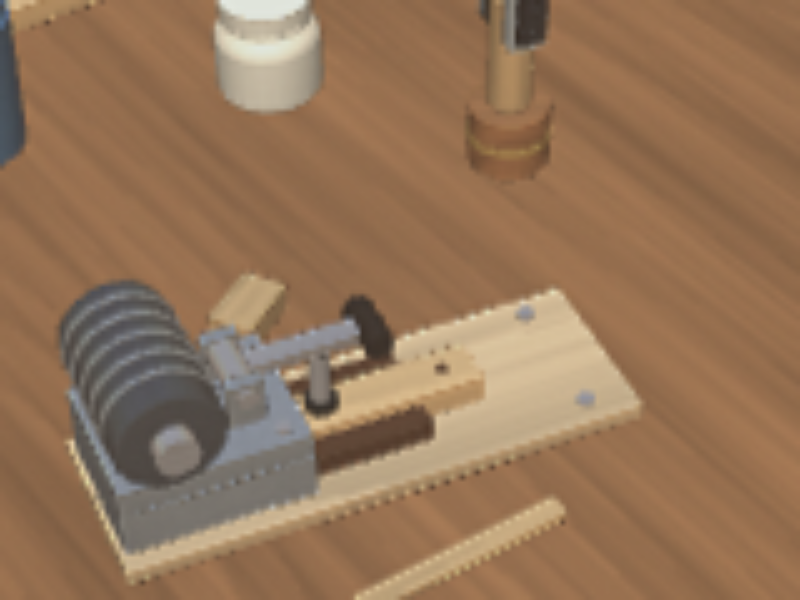

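View pics/w15.png

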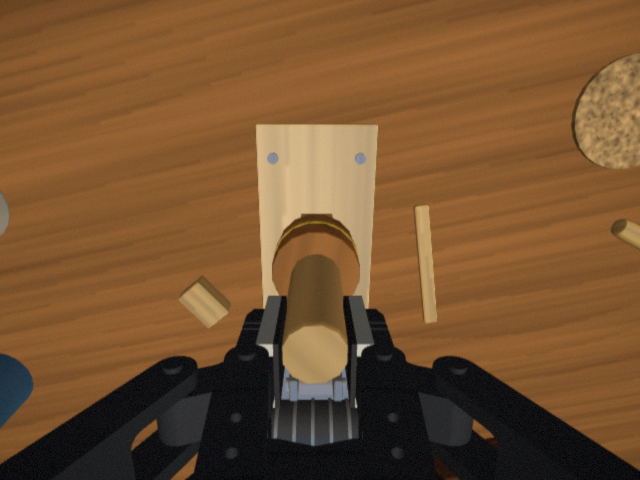

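>>> {"fn": "jog_arm", "kwargs": {
  "travel": [
    [-0.0008, 0.029, -0.009],
    [-0.0008, 0.029, -0.009],
    [-0.0008, 0.029, -0.009],
    [-0.0008, 0.029, -0.009],
    [-0.0008, 0.029, -0.009],
    [-0.0008, 0.029, -0.009],
    [-0.0008, 0.029, -0.009],
    [-0.0008, 0.029, -0.009],
    [-0.0008, 0.029, -0.009],
    [-0.0008, 0.03, -0.009],
    [0, 0, -0.02],
    [0, 0, -0.02],
    [0, 0, -0.01],
    [0, 0, 0],
    [0, 0, 0]
  ],
  "dr": [
    [0, 0, 0],
    [0, 0, 0],
    [0, 0, 0],
    [0, 0, 0],
    [0, 0, 0],
    [0, 0, 0],
    [0, 0, 0],
    [0, 0, 0],
    [0, 0, 0],
    [0, 0, 0],
    [0, 0, 0],
    [0, 0, 0],
    [0, 0, 0],
    [0, 0, 0],
    [0, 0, 0]
  ]
}}

```text
time_s: 17.78
position: [0.4975, 0.3103, 0.0836]
tool_rot: [[-0.976, 0.216, 0.033], [0.216, 0.976, -0.008], [-0.034, -0.0, -0.999]]
ft_force: [-0.2, -0.8, -1.0]
grip_width: 0.0214
```

```bash
python3 - <<'E'
from h import *
np.set_printoptions(precision=4,suppress=True)
o=observe();print(o['position'],o['tool_rot'],o['ft_force'],o['wrist_torque'],o['time_s'])
grab('wrist','w16')
S=grab('scene','s16');s=S['color'][:,:,::-1]
cv2.imwrite('pics/c16s.png',cv2.resize(s[240:360,340:500],None,fx=5,fy=5))
E
```

```text
[0.4975 0.3103 0.0836] [[-0.9759  0.2157  0.0334]
 [ 0.2156  0.9765 -0.0077]
 [-0.0343 -0.0004 -0.9994]] [-0.1529 -0.7822 -1.0375] [-0.0063  0.0461 -0.0881] 17.7833
```

View pics/c16s.png

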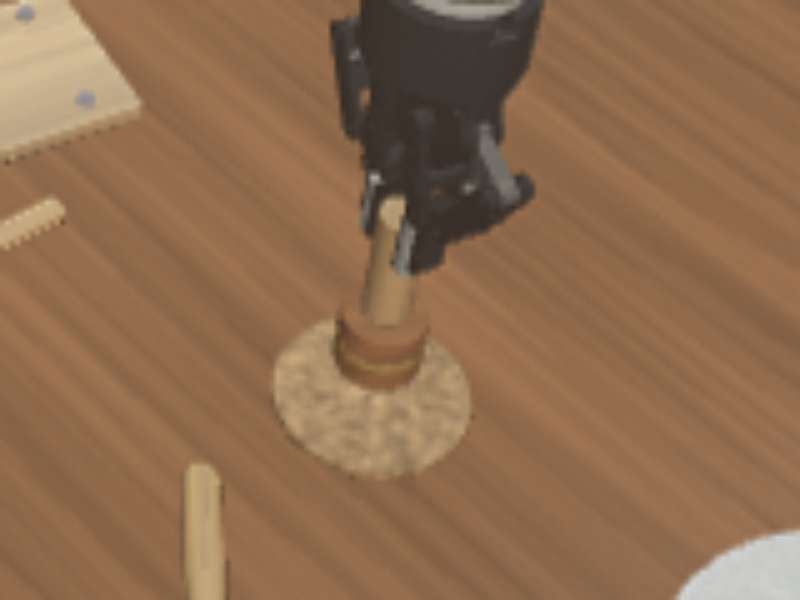

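View pics/w16.png

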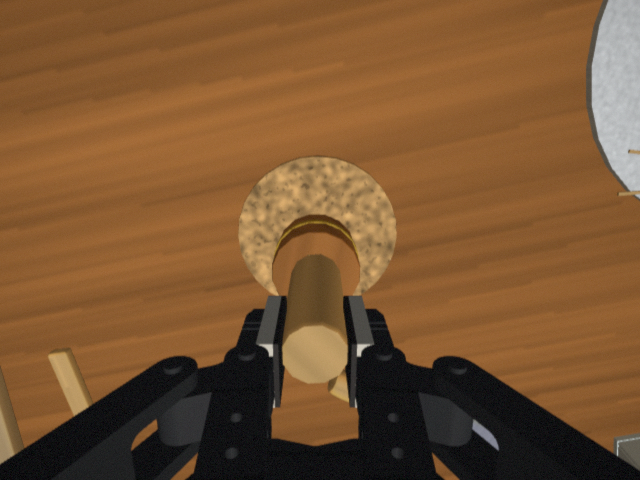

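>>> {"fn": "jog_arm", "kwargs": {
  "travel": [
    [0, 0, -0.008],
    [0, 0, -0.007],
    [0, 0, -0.004],
    [0, 0, -0.002],
    [0, 0, 0],
    [0, 0, 0]
  ],
  "dr": [
    [0, 0, 0],
    [0, 0, 0],
    [0, 0, 0],
    [0, 0, 0],
    [0, 0, 0],
    [0, 0, 0]
  ]
}}

```text
time_s: 18.38
position: [0.497, 0.3105, 0.0628]
tool_rot: [[-0.976, 0.215, 0.034], [0.215, 0.977, -0.008], [-0.035, -0.0, -0.999]]
ft_force: [-0.1, 0.8, -1.6]
grip_width: 0.0215
```

>>> {"fn": "jog_arm", "kwargs": {
  "travel": [
    [0, 0, -0.001],
    [0, 0, -0.001],
    [0, 0, 0]
  ],
  "dr": [
    [0, 0, 0],
    [0, 0, 0],
    [0, 0, 0]
  ]
}}

```text
time_s: 18.63
position: [0.4969, 0.3105, 0.0607]
tool_rot: [[-0.976, 0.215, 0.034], [0.215, 0.977, -0.008], [-0.035, -0.0, -0.999]]
ft_force: [-1.1, -1.0, -1.4]
grip_width: 0.0214
```

>>> {"fn": "jog_arm", "kwargs": {
  "travel": [
    [0, 0, -0.0007],
    [0, 0, -0.0007],
    [0, 0, 0]
  ],
  "dr": [
    [0, 0, 0],
    [0, 0, 0],
    [0, 0, 0]
  ]
}}

```text
time_s: 18.88
position: [0.497, 0.3105, 0.0594]
tool_rot: [[-0.976, 0.215, 0.034], [0.215, 0.977, -0.007], [-0.035, 0.0, -0.999]]
ft_force: [-0.1, -0.3, -1.4]
grip_width: 0.0216
```

>>> {"fn": "jog_arm", "kwargs": {
  "travel": [
    [0, 0, -0.0007],
    [0, 0, -0.0007],
    [0, 0, 0]
  ],
  "dr": [
    [0, 0, 0],
    [0, 0, 0],
    [0, 0, 0]
  ]
}}

```text
time_s: 19.13
position: [0.4977, 0.3106, 0.0592]
tool_rot: [[-0.976, 0.215, 0.036], [0.215, 0.977, -0.007], [-0.037, 0.001, -0.999]]
ft_force: [0.8, -1.2, 7.1]
grip_width: 0.0217
```

>>> {"fn": "jog_arm", "kwargs": {
  "travel": [
    [0, 0, 0],
    [0, 0, 0],
    [0, 0, 0]
  ],
  "dr": [
    [0, 0, 0],
    [0, 0, 0],
    [0, 0, 0]
  ],
  "newtons": 20
}}

```text
time_s: 19.38
position: [0.4977, 0.3106, 0.0592]
tool_rot: [[-0.976, 0.215, 0.036], [0.215, 0.977, -0.007], [-0.037, 0.001, -0.999]]
ft_force: [-0.6, -1.3, 6.6]
grip_width: 0.0213
```

>>> {"fn": "jog_arm", "kwargs": {
  "travel": [
    [0, 0, 0],
    [0, 0, 0],
    [0, 0, 0],
    [0, 0, 0],
    [0, 0, 0],
    [0, 0, 0]
  ],
  "dr": [
    [0, 0, 0],
    [0, 0, 0],
    [0, 0, 0],
    [0, 0, 0],
    [0, 0, 0],
    [0, 0, 0]
  ],
  "jaw": 0.07
}}

```text
time_s: 19.88
position: [0.4969, 0.3105, 0.0579]
tool_rot: [[-0.976, 0.215, 0.034], [0.215, 0.977, -0.008], [-0.035, -0.0, -0.999]]
ft_force: [0.3, -0.0, -0.2]
grip_width: 0.0699
```

```bash
python3 - <<'E'
from h import *
np.set_printoptions(precision=4,suppress=True)
o=observe();print(o['position'],o['grip_width'],o['ft_force'],o['time_s'])
grab('wrist','w17')
S=grab('scene','s17');s=S['color'][:,:,::-1]
cv2.imwrite('pics/c17s.png',cv2.resize(s[240:360,340:500],None,fx=5,fy=5))
E
```

```text
[0.4969 0.3105 0.0579] 0.06985628675485121 [ 0.3417 -0.0162 -0.183 ] 19.8833
```

View pics/c17s.png

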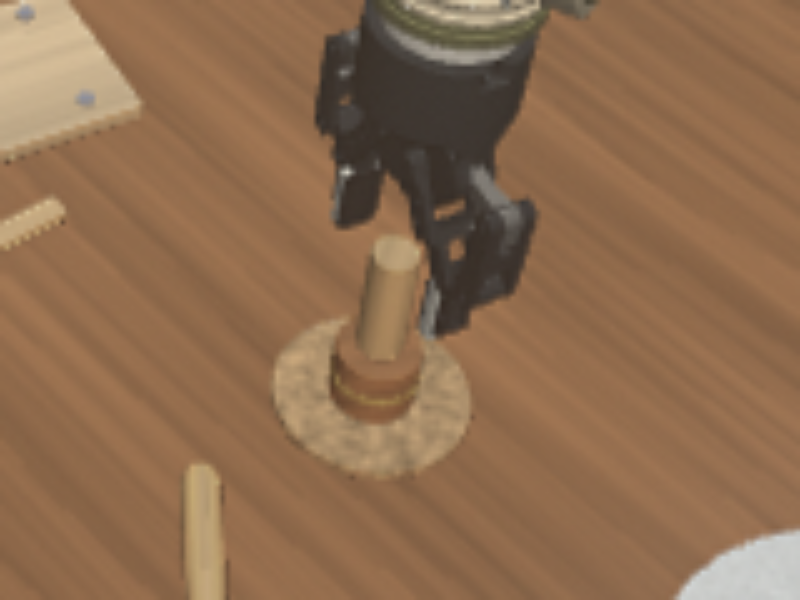

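View pics/w17.png

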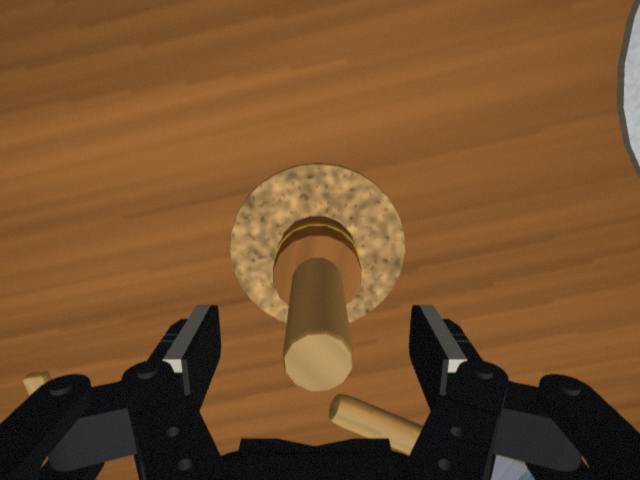

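Released and standing near the mat's centre. I'll rise clear and do the final checks.

>>> {"fn": "jog_arm", "kwargs": {
  "travel": [
    [0, 0, 0.01],
    [0, 0, 0.02],
    [0, 0, 0.03],
    [0, 0, 0.03],
    [0, 0, 0.03],
    [-0.03, 0.01, 0.02],
    [-0.03, 0.01, 0.01],
    [-0.03, 0.01, 0],
    [-0.03, 0.02, 0],
    [0, 0, 0],
    [0, 0, 0],
    [0, 0, 0]
  ],
  "dr": [
    [0, 0, 0],
    [0, 0, 0],
    [0, 0, 0],
    [0, 0, 0],
    [0, 0, 0],
    [0, 0, 0],
    [0, 0, 0],
    [0, 0, 0],
    [0, 0, 0],
    [0, 0, 0],
    [0, 0, 0],
    [0, 0, 0]
  ]
}}

```text
time_s: 20.98
position: [0.3772, 0.3605, 0.2086]
tool_rot: [[-0.976, 0.215, 0.035], [0.215, 0.977, -0.007], [-0.036, 0.0, -0.999]]
ft_force: [0.7, -0.5, 0.9]
grip_width: 0.0699
```

```bash
python3 - <<'E'
from h import *
np.set_printoptions(precision=4,suppress=True)
o=observe();print(o['position'],o['time_s'])
s=grab('scene','s18')['color'][:,:,::-1];t=grab('top','t18')['color'][:,:,::-1]
cv2.imwrite('pics/c18s.png',cv2.resize(s[215:340,240:440],None,fx=4,fy=4))
cv2.imwrite('pics/c18t.png',cv2.resize(t[160:285,200:385],None,fx=4,fy=4,interpolation=cv2.INTER_CUBIC))
E
```

```text
[0.3772 0.3605 0.2086] 20.9833
```

View pics/c18s.png

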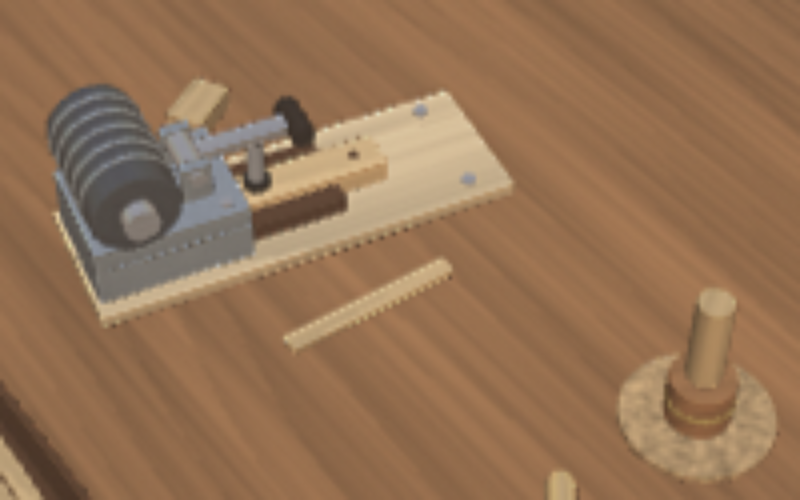

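View pics/c18t.png

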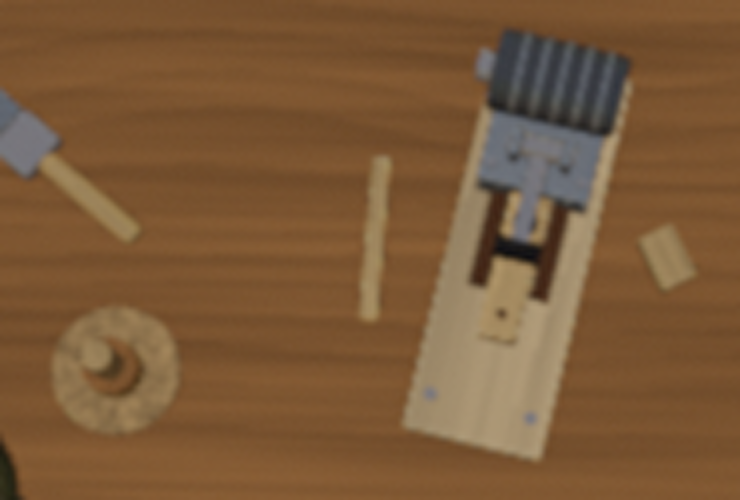

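```bash
python3 - <<'E'
from h import *
T=load('top18') if False else load('t18')
for x,y in ((480,332),(515,342)): 
    p=onz(T,200+(x-1.5)/4,160+(y-1.5)/4,.032)-[.637,-.0105,0];print(p[0]*.9767-p[1]*.2147)
close_job()
E
```

```text
-0.11183640373998018
-0.11300766015960459
the job is handed in; nothing more can be done
```

The blank is home against the hidden stop, the presser lever is down with its foot on the blank, and the tapper stands upright near the middle of its mat. I handed the job in just after 21 s.

- **Blank:** I pushed it with the side of the tapper's head; the gripper never touched it. The push took about 1 N, then rose to 4–7 N with the head nearly stalled. I took that as the stop. The plunger was not in the state, so this rests on force and position. The top picture puts the blank's rear at jig x of about -112 mm, so its front is about 58 mm inside the mouth, within the stop's 45–75 mm range.
- **Lever:** I pressed the knob down with the tapper's underside along its arc until the force rose sharply. The last check read 18 N, more than needed because I had queued one extra 1 mm step. The lever stayed level after I lifted off, and the blank did not move.
- **Tapper:** It tilted about 2° in the grip while pressing the stop. I tilted the tool to correct this, and after release it stood straight.
- **Bystanders:** The strip, the offcut and the brush's handle look unmoved in the last pictures. I did not check the jar, pot, spare blanks or fan at the end, but the arm did not go near them.

The cameras disagreed by up to about 10 mm on the jig's sideways position in the first pictures. Closer wrist pictures during the approach settled it.

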